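# Stack the instrument cassettes and set the stop against the pile

## Task

Stack the instrument cassettes into one square, aligned pile: the grey one on the chrome steel one where it lies, and then the pale blue one on the grey one, each set down gently and not dropped. Then set the steel stop on the counter with its straight face flush along either long side of the bottom cassette, roughly centred, so that the pile cannot creep. Do not disturb the tray rack, bite fork, glass dish or mixing bowl, and do not push the steel cassette away from its place.

Things in the scene. Friction and masses are not known exactly. Their poses are not given: they have to be found in the camera images.
- steel_cassette: chrome steel instrument cassette, the bottom of the pile, 0.7 kg; flat closed box 140 mm long (its x axis), 58 mm wide (its y axis), 26 mm high; plain flat lid and underside, slots in the lid are only marks; origin at the centre of the underside, z up
- grey_cassette: dark grey plastic instrument cassette, the middle of the pile, about 0.2 kg; flat closed box 140 mm long (its x axis), 58 mm wide (its y axis), 22 mm high; plain flat lid and underside, slots in the lid are only marks; origin at the centre of the underside, z up
- blue_cassette: pale blue plastic instrument cassette, the top of the pile, about 0.2 kg; flat closed box 140 mm long (its x axis), 58 mm wide (its y axis), 22 mm high; plain flat lid and underside, slots in the lid are only marks; origin at the centre of the underside, z up
- stop: low steel angle 140 mm (x) by 46 mm (y), 0.3 kg: foot plate 4 mm thick; upright strip 6 mm thick, 20 mm high along its +y edge, the outer side (y = +23 mm) being the straight face; behind it a black grip block 30 mm (x) by 20 mm (y) centred at x = 0, y = -6 mm, top 50 mm above the underside, to be gripped with fingers closing along x. Origin: centre of underside, z up
- stop_face (a point): centre of the stop's straight face, 10 mm above its underside, 23 mm from its origin along the stop's +y; the face looks to the stop's +y and runs along its x
- rack: chrome rack, base 200 mm (x) by 70 mm (y), with three pale blue impression trays in spring clips, 100 mm high overall; bystander, origin at the centre of the underside
- bite_fork: stainless bite fork lying flat, handle along x, 165 mm long, 56 mm wide at the horseshoe, 10 mm high; bystander, origin on the handle 85 mm from its end, at the underside
- dish: smoked glass dish, 110 mm across, 28 mm high; bystander, origin at the centre of the underside
- bowl: silver-grey mixing bowl, 120 mm across, 55 mm high; bystander, origin at the centre of the underside
Things that resemble listed ones, but are neither listed nor needed, are in the scene too. What is shaped like the stop but brown or red is not meant.

How it is judged (in metres and radians):
On the way, in this order (a step that is already met when the one before it is completed fails the run):
1. the grey cassette rests squarely on the steel one (horizontal distance between grey_cassette and steel_cassette below 0.006 m and angle between the x axis of grey_cassette and the x axis of steel_cassette, either way round below 0.07 rad and z of grey_cassette in the frame of steel_cassette between 0.023 and 0.029 m and angle between grey_cassette's own z axis and vertical below 0.04 rad and contact force between grey_cassette and steel_cassette above 0.5 N), for 0.2 s.
2. the blue cassette rests squarely on the grey one (all of step 1 and horizontal distance between blue_cassette and steel_cassette below 0.006 m and angle between the x axis of blue_cassette and the x axis of steel_cassette, either way round below 0.07 rad and z of blue_cassette in the frame of steel_cassette between 0.045 and 0.051 m and angle between blue_cassette's own z axis and vertical below 0.04 rad and contact force between blue_cassette and grey_cassette above 0.5 N), for 0.2 s.
3. the stop's straight face is flush along a long side of the bottom cassette ((y of stop_face in the frame of steel_cassette between 0.026 and 0.033 m or y of stop_face in the frame of steel_cassette between -0.033 and -0.026 m) and angle between the x axis of stop and the x axis of steel_cassette, either way round below 0.05 rad and x of stop_face in the frame of steel_cassette between -0.025 and 0.025 m and height (world z) of stop below 0.004 m and angle between stop's own z axis and vertical below 0.05 rad), for 0.2 s.
At the end, for the whole second after the job is handed in: Grey on steel and blue on grey, lying flat, each within 6 mm and 0.07 rad of the steel cassette. Stop flat on the counter, its face within 4 mm of a long side of the steel cassette, parallel to 0.05 rad, centred to 25 mm. Steel cassette on the counter, moved under 30 mm; all at rest (all of step 2 and all of step 3 and height (world z) of steel_cassette below 0.004 m and distance of steel_cassette from where it was at the start of the episode below 0.03 m and linear speed of each of steel_cassette, grey_cassette, blue_cassette, stop below 0.01 m/s); the robot touches nothing.
It fails at once if a cassette is dropped: it falls free of the fingers by more than about 12 mm ((linear speed of grey_cassette above 0.5 m/s and contact force between the fingers and grey_cassette below 0.05 N) or (linear speed of blue_cassette above 0.5 m/s and contact force between the fingers and blue_cassette below 0.05 N)).
It fails at once if a cassette is pressed hard onto the pile (over 60 N between cassettes) (contact force between grey_cassette and steel_cassette above 60 N or contact force between blue_cassette and grey_cassette above 60 N).
It fails at once if the rack, bite fork, dish or bowl is moved by more than 20 mm (distance of any of rack, bite_fork, dish, bowl from where it was at the start of the episode above 0.02 m).
It also fails if it takes over 64 s, if anything falls off the work surface, if the arm or the gripper's body presses on something with over 40 N, if the wrist force passes 120 N, or if a joint passes its speed limit or range.

## Robot

A 6-joint arm with a two-finger parallel gripper is mounted at the origin on the work surface. World frame = base frame: x ahead of the robot, y to its left, z up, the work surface at z = 0. Lengths are in m, angles in degrees, forces in N, time in s.
With the tool pointing down it reaches from about 0.35 to 0.875 m from the base axis. Payload 4.2 kg.
Tool frame: the origin (TCP) lies where the fingers leave the gripper's body, on its centre line; the fingertips stand 70 mm ahead of it and the grasp point (between the pads) lies 51 mm ahead of it; z points along the fingers, y is the direction in which the jaws open and shut (so a half turn about z gives the same grasp; the last joint's range is limited). The gripper opens to 87 mm and grips with 3 to 60 N. Pads are 19 mm wide; open, the fingers measure 117 mm over their backs; the gripper's body (75 mm by 190 mm) begins 51 mm behind the grasp point.
Start: joints at [90.447, 22.042, 0.453, 0, -68.411, -14.817], TCP at [0.155, 0.605, 0.292] pointing down, gripper open.
Joint ranges: [-179.83, 179.83], [-69.29, 118.12], [-61.27, 80.66], [-181.25, 117.63], [-171.15, -9.14], [-177.46, 177.46]. Speed limits (degrees/s): [159.86, 159.86, 180, 180, 180, 180].

## Interface

Orientations are given as a 3x3 rotation matrix whose columns are the frame's x, y, z axes.
In Python, from station import sense, capture, camera_model, finish_job gives the robot as it stands.
- The arm moves only by the shell command python3 -m inch 'ROWS'. ROWS is JSON, a list of rows, each an object with "hand": the closure, from 0 (fully open) to 1 (shut); "slide": the shift along the world's x, y, z in cm, a list of three; "yaw": the turn about the world's z in rad. A call has 1 to 10 rows; each row is the pose to reach, as a shift and turn from the pose commanded when the call began; what a row does not reach only later rows make up. A row lasts 1/8 s, in which the tool goes at most 62.5 mm and 10.7 degrees, less where a joint would pass 70% of its speed; a pose out of reach is approached as far as the arm can. A call with a gripper value outside its range is refused whole. The fingers move at their own pace and stop on an object; the grip force is fixed at half the most. Time passes only in rows, so rows that repeat a pose let the fingers close. It gives the time, the measured TCP pose, the force and the opening at its end, in the units of the state.
- sense(): the state, without advancing time (a new reading comes with each control period).
- capture(name): name is "side" or "top"; returns the picture (400x640x3 uint8, blue, green, red); there is no depth.
- camera_model(name): a dict with "mtx" (3x3 intrinsics, pixels), "xyz" and "orientation" of the camera in the world. Camera axes: x right, y up, looking along -z (the intrinsics and any distortion apply to the point x, -y, -z); pixel columns grow to the right and rows downward; lengths in m; the calibration is good to about 2 mm. A picture is of the moment at which its call begins. camera_model takes no time and is no camera call.
- finish_job(): hands the job in, once; it reports no verdict.
The state is a dict: "time_s": time; "joints": joint angles; "joint_velocities": joint speeds; "effort": joint torques, N m; "tcp_pos": TCP position; "ee_rot": TCP orientation; "wrist_force": force on the tool from outside, world axes, zero at the start; "moment": the same for the moment, N m; "gripper_width": opening from 0.0 (shut) to 1.0 (fully open).
Only numpy, scipy, OpenCV 4.12 (cv2) and the standard library are available. Lean on these libraries where they do the work, as an engineer would, in place of code of your own. Each camera call takes 0.05 s, during which the arm holds its last target. There are 200 camera calls.

## Working session

There is one attempt and no reset: what is moved stays moved. The work goes in short steps, Python scripts to look and compute and a shell command to move; the robot and the scene stay as the last step left them, time stands still between calls to the robot, and variables do not carry over. Pictures are saved under pics/ and viewed, about 8 in all and at most 12, crops included, and the job is handed in when it is done.

```bash
mkdir -p pics; ls; python3 - <<'E'
from station import *
import cv2
for n in("top","side"):
    cv2.imwrite(f"pics/{n}0.png",capture(n)); print(n,camera_model(n))
print(sense())
E
```

```text
pics
top {'mtx': array([[368.32124928,   0.        , 315.46115831],
       [  0.        , 368.32124928, 198.44955379],
       [  0.        ,   0.        ,   1.        ]]), 'xyz': array([0.30755354, 0.00518619, 1.19181197]), 'orientation': array([[-0.01320288,  0.97751377, -0.21045787],
       [-0.99990684, -0.01217788,  0.00616566],
       [ 0.00346408,  0.21051967,  0.97758348]])}
side {'mtx': array([[459.54654761,   0.        , 323.70185241],
       [  0.        , 459.54654761, 207.23496942],
       [  0.        ,   0.        ,   1.        ]]), 'xyz': array([ 0.44676763, -1.30131571,  0.92540865]), 'orientation': array([[ 0.99456724,  0.06372172, -0.08231369],
       [-0.10379899,  0.54737688, -0.83042418],
       [-0.00785945,  0.83445677,  0.55101736]])}
{'time_s': 0.1, 'joints': array([ 9.04471737e+01,  2.20841374e+01,  3.86411709e-01, -2.45048996e-02,
       -6.84117761e+01, -1.48183150e+01]), 'joint_velocities': array([ 0.0283377 , -0.14173869,  0.22004646,  0.06829715, -0.00188908,
        0.10701412]), 'effort': array([ 3.82592734e-04, -3.91692638e+01,  1.87932962e+01,  4.23185349e+00,
        1.33949745e-02, -7.17099101e-05]), 'tcp_pos': array([0.1549884 , 0.60504878, 0.29128617]), 'ee_rot': array([[ 9.68669154e-01, -2.48354431e-01, -3.82761833e-04],
       [-2.48354704e-01, -9.68667269e-01, -1.91418111e-03],
       [ 1.04626502e-04,  1.94926890e-03, -9.99998095e-01]]), 'wrist_force': array([0.39804771, 0.10639062, 0.06653728]), 'moment': array([ 0.0082847 ,  0.01615529, -0.0107677 ]), 'gripper_width': 1.004353960093515}
```

View pics/top0.png

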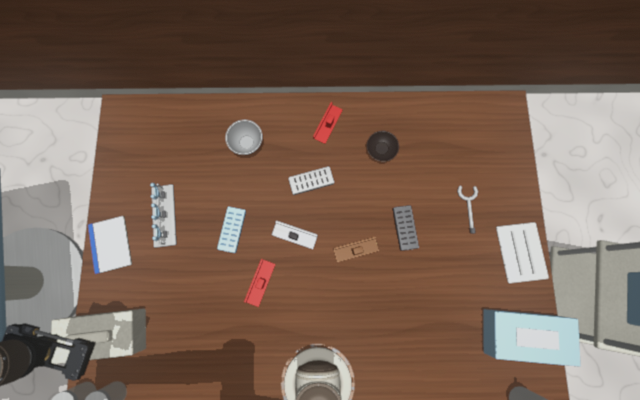

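View pics/side0.png

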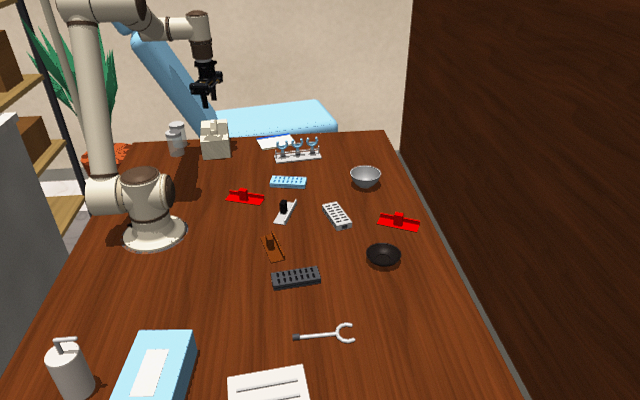

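The top view shows these objects by pixel:
- Steel cassette: (311,180), white/chrome with slots.
- Blue cassette: (231,230).
- Grey cassette: (405,228).
- Stop candidates: (294,235) chrome with a black grip, (260,283) red, (328,123) red and (356,250) brown. Only (294,235) fits.

Next I'll segment both views and confirm in an enlarged crop.

```bash
cat > h.py <<'E'
import numpy as np, cv2
from station import *
CM={n:camera_model(n) for n in("top","side")}
def ray(n,px,z):
    m=CM[n]; d=np.linalg.inv(m["mtx"])@[px[0],px[1],1]; d=m["orientation"]@(d*[1,-1,-1])
    return m["xyz"]+d*(z-m["xyz"][2])/d[2]
def proj(n,p):
    m=CM[n]; c=m["orientation"].T@(np.asarray(p,float)-m["xyz"]); q=m["mtx"]@(c*[1,-1,-1]); return q[:2]/q[2]
S=4
def seg(img,kind,px,r=34):
    """hull contour (sub-pixel, full-image px) of the object near px"""
    x0,y0=int(px[0]-r),int(px[1]-r); c=img[y0:y0+2*r,x0:x0+2*r]
    c=cv2.resize(c,None,fx=S,fy=S,interpolation=cv2.INTER_CUBIC).astype(int)
    b,g,rr=c[...,0],c[...,1],c[...,2]
    m={"steel":(b>85),"stop":(b>85),"blue":(b-rr>5),"grey":(rr-b<18)}[kind]
    m=cv2.morphologyEx(m.astype(np.uint8),cv2.MORPH_CLOSE,np.ones((13,13)))
    m=cv2.morphologyEx(m,cv2.MORPH_OPEN,np.ones((7,7)))
    cs,_=cv2.findContours(m,cv2.RETR_EXTERNAL,cv2.CHAIN_APPROX_NONE)
    k=max(cs,key=lambda q:cv2.contourArea(q)-50*np.hypot(*(q.mean((0,1))-r*S)))
    k=cv2.convexHull(k)[:,0,:]
    return (k+.5)/S-.5+[x0,y0]
def cen(k):
    M=cv2.moments(k.astype(np.float32)); return np.array([M["m10"],M["m01"]])/M["m00"]
def measure(img,n,kind,px,h):
    k=seg(img,kind,px); c=ray(n,cen(k),h/2)
    w=np.array([ray(n,p,h/2)[:2] for p in k],np.float32)
    (q,sz,a)=cv2.minAreaRect(w*1000); 
    if sz[0]<sz[1]: a+=90
    a=(a+90)%180-90
    return c,sorted(sz),a,k
E
python3 - <<'E'
from h import *
P={"steel":((311,180),(337,215),.026),"grey":((405,228),(296,277),.022),"blue":((231,230),(288,182),.022),"stop":((294,235),(285,211),.004)}
outs=[]
for i,n in enumerate(("top","side")):
    im=capture(n); v=cv2.resize(im,None,fx=4,fy=4,interpolation=cv2.INTER_CUBIC)
    for kd,p in P.items():
        c,sz,a,k=measure(im,n,kd,p[i],p[2]); print(n,kd,c.round(4),np.round(sz),round(a,1),cen(k).round(1))
        cv2.polylines(v,[((k+.5)*4).astype(int)],True,(0,255,0),1)
    outs.append(v[4*155:4*262,4*210:4*430] if i==0 else v[4*165:4*300,4*225:4*365])
cv2.imwrite("pics/c_top.png",cv2.resize(outs[0],(800,389)));cv2.imwrite("pics/c_side.png",outs[1])
E
```

```text
top steel [0.6247 0.0125 0.013 ] [ 66. 147.] -74.9 [310.8 179.8]
top grey [ 0.462  -0.2908  0.011 ] [ 61. 141.] 6.8 [405.3 227.6]
top blue [0.4633 0.2704 0.011 ] [ 63. 143.] -11.8 [231.2 229.4]
top stop [0.4453 0.0681 0.002 ] [ 55. 149.] 70.5 [294.2 234.5]
side steel [0.624  0.0168 0.013 ] [ 69. 175.] -77.6 [337.  215.4]
side grey [ 0.4617 -0.2869  0.011 ] [ 77. 142.] 6.8 [295.3 277.8]
side blue [0.4616 0.2756 0.011 ] [ 94. 145.] -11.7 [287.8 181.6]
side stop [0.4415 0.0724 0.002 ] [ 46. 168.] 72.1 [284.5 212.5]
```

View pics/c_top.png

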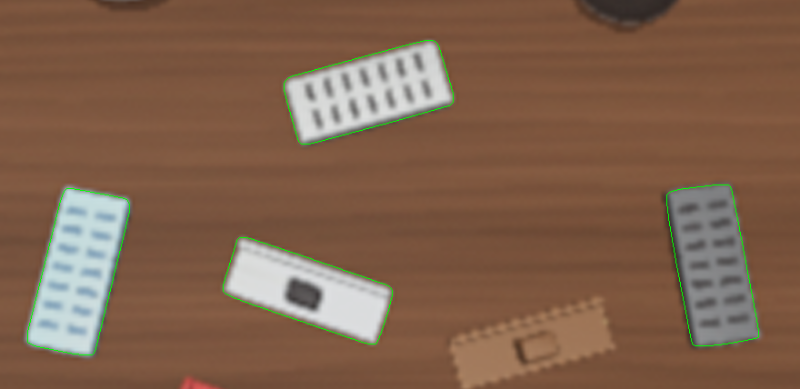

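View pics/c_side.png

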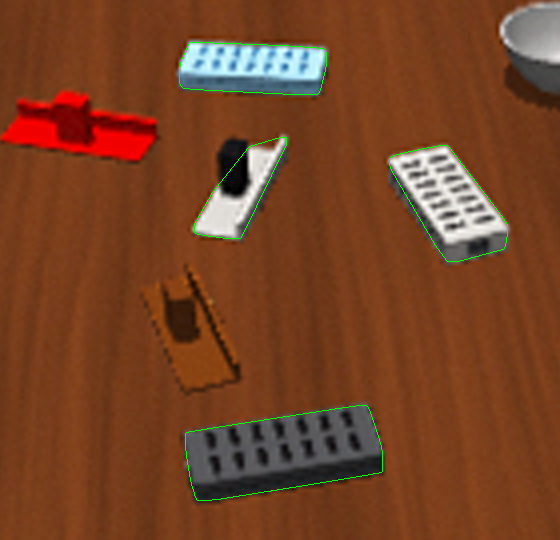

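The enlarged crops confirm the stop: chrome with a black grip, centre at full-image top (294,235) and side (285,212). Its upright edge already faces +x. The brown and red ones are decoys. The measured cassette sizes fit 140×58, and the two views agree in x to about 2 mm and in y to about 4–5 mm, with the same sign throughout. I'll go to grey first.

```bash
python3 -m inch '[{"hand":0,"slide":[33,-35,0],"yaw":0.37},{"hand":0,"slide":[33,-35,0],"yaw":0.37},{"hand":0,"slide":[33,-35,0],"yaw":0.37},{"hand":0,"slide":[33,-35,0],"yaw":0.37},{"hand":0,"slide":[33,-35,0],"yaw":0.37},{"hand":0,"slide":[33,-35,0],"yaw":0.37},{"hand":0,"slide":[33,-35,0],"yaw":0.37},{"hand":0,"slide":[33,-35,0],"yaw":0.37}]'; python3 -c "from station import *;print(sense()['joints'])"
```

```text
time_s: 1.2
tcp_pos: [0.4863, 0.2533, 0.2922]
ee_rot: [[0.993, 0.117, -0.0], [0.117, -0.993, -0.0], [-0.0, 0.0, -1.0]]
wrist_force: [0.1, -0.1, 0.3]
gripper_width: 1.0
[ 4.44531059e+01  1.45958661e+01 -1.04157428e+01 -9.01713772e-04
 -6.49989439e+01  5.22833811e+01]
```

```bash
python3 -m inch '[{"hand":0,"slide":[-2.4,-54.2,0],"yaw":0},{"hand":0,"slide":[-2.4,-54.2,0],"yaw":0},{"hand":0,"slide":[-2.4,-54.2,0],"yaw":0},{"hand":0,"slide":[-2.4,-54.2,0],"yaw":0},{"hand":0,"slide":[-2.4,-54.2,0],"yaw":0},{"hand":0,"slide":[-2.4,-54.2,0],"yaw":0},{"hand":0,"slide":[-2.4,-54.2,0],"yaw":0},{"hand":0,"slide":[-2.4,-54.2,0],"yaw":0},{"hand":0,"slide":[-2.4,-54.2,0],"yaw":0},{"hand":0,"slide":[-2.4,-54.2,-10],"yaw":0}]'; python3 -c "from station import *;print(sense()['joints'])"
```

```text
time_s: 2.45
tcp_pos: [0.4637, -0.2905, 0.2332]
ee_rot: [[0.993, 0.115, 0.012], [0.115, -0.993, -0.005], [0.011, 0.006, -1.0]]
wrist_force: [1.7, 0.8, -1.8]
gripper_width: 0.999
[-15.04029274  17.18055107 -15.97301203   0.1215122  -56.11846772
 111.59712744]
```

```bash
python3 -m inch '[{"hand":0,"slide":[0,0,-5],"yaw":0},{"hand":0,"slide":[0,0,-10],"yaw":0},{"hand":0,"slide":[0,0,-13],"yaw":0},{"hand":0,"slide":[0,0,-15],"yaw":0},{"hand":0,"slide":[0,0,-15],"yaw":0}]'; python3 - <<'E'
from h import *
im=capture("side"); cv2.imwrite("pics/g1.png",cv2.resize(im[200:330,210:400],None,fx=4,fy=4))
E
```

```text
time_s: 3.08
tcp_pos: [0.4601, -0.2863, 0.0782]
ee_rot: [[0.993, 0.119, -0.004], [0.119, -0.993, 0.001], [-0.004, -0.002, -1.0]]
wrist_force: [1.8, -0.0, -0.3]
gripper_width: 1.0
```

View pics/g1.png

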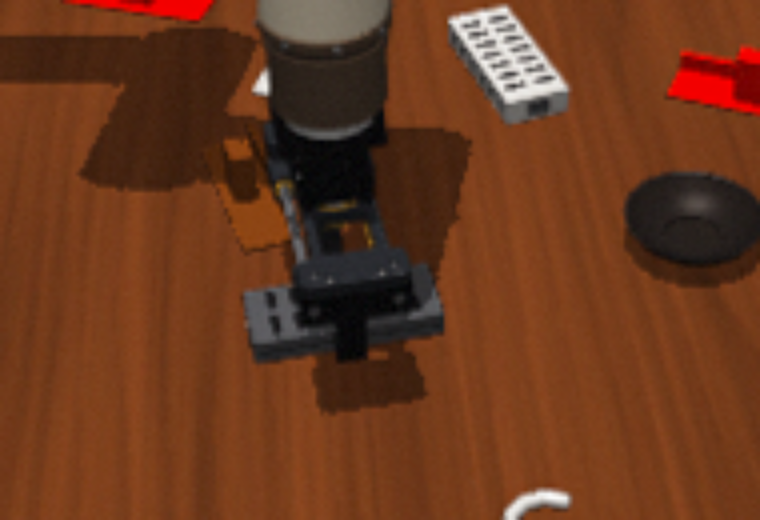

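The near finger is in front of the grey cassette at its middle (crop 352,330), so the jaws straddle it. I'll close.

```bash
python3 -m inch '[{"hand":0,"slide":[0,0,-0.3],"yaw":0},{"hand":0.5,"slide":[0,0,-0.3],"yaw":0},{"hand":0.5,"slide":[0,0,-0.3],"yaw":0},{"hand":0.5,"slide":[0,0,-0.3],"yaw":0},{"hand":0.5,"slide":[0,0,-0.3],"yaw":0},{"hand":0.5,"slide":[0,0,-0.3],"yaw":0}]'; python3 - <<'E'
from h import *
for n,p in(("top",(311,180)),("side",(337,215))):
  c,s,a,k=measure(capture(n),n,"steel",p,.026);print(c.round(4),a)
E
```

```text
time_s: 3.88
tcp_pos: [0.4613, -0.2867, 0.0771]
ee_rot: [[0.993, 0.119, 0.001], [0.119, -0.993, -0.0], [0.0, 0.0, -1.0]]
wrist_force: [-0.6, 0.5, 2.4]
gripper_width: 0.667
[0.6246 0.0124 0.013 ] -74.85120487213135
[0.6239 0.016  0.013 ] -76.63233280181885
```

```bash
python3 -m inch '[{"hand":0.5,"slide":[0,0,3],"yaw":0},{"hand":0.5,"slide":[0,0,8],"yaw":0},{"hand":0.5,"slide":[2,4,12],"yaw":-0.15},{"hand":0.5,"slide":[5,9,12],"yaw":-0.33},{"hand":0.5,"slide":[7.5,14,12],"yaw":-0.51},{"hand":0.5,"slide":[10,18.5,12],"yaw":-0.69},{"hand":0.5,"slide":[12,22.5,12],"yaw":-0.87},{"hand":0.5,"slide":[14,26,12],"yaw":-1.05},{"hand":0.5,"slide":[15.5,28.5,12],"yaw":-1.23},{"hand":0.5,"slide":[16.3,30.1,12],"yaw":-1.41}]'
python3 -m inch '[{"hand":0.5,"slide":[0,0,0],"yaw":-0.016},{"hand":0.5,"slide":[0,0,-3],"yaw":-0.016},{"hand":0.5,"slide":[0,0,-6],"yaw":-0.016},{"hand":0.5,"slide":[0,0,-7],"yaw":-0.016},{"hand":0.5,"slide":[0,0,-7],"yaw":-0.016}]'
python3 -c "from station import *;import numpy as np;e=sense()['ee_rot'];print(np.degrees(np.arctan2(e[1,1],e[0,1])))"
```

```text
time_s: 5.22
tcp_pos: [0.624, 0.016, 0.1954]
ee_rot: [[0.271, -0.962, -0.002], [-0.962, -0.271, 0.0], [-0.001, 0.002, -1.0]]
wrist_force: [0.3, 0.1, -1.9]
gripper_width: 0.665
time_s: 5.85
tcp_pos: [0.6237, 0.0138, 0.1263]
ee_rot: [[0.261, -0.965, -0.001], [-0.965, -0.261, -0.001], [0.0, 0.002, -1.0]]
wrist_force: [0.0, -0.5, -1.8]
gripper_width: 0.663
-164.84322743814195
```

```bash
python3 -m inch '[{"hand":0.5,"slide":[0,0,-1],"yaw":0},{"hand":0.5,"slide":[0,0,-1.7],"yaw":0},{"hand":0.5,"slide":[0,0,-1.7],"yaw":0}]'
python3 - <<'E'
from h import *
a=capture("side")[160:260,270:400];b=capture("top")[140:240,250:380]
cv2.imwrite("pics/h1.png",np.hstack([cv2.resize(q,(400,308),interpolation=cv2.INTER_CUBIC) for q in(a,b)]))
E
```

```text
time_s: 6.22
tcp_pos: [0.6237, 0.0144, 0.1093]
ee_rot: [[0.261, -0.965, -0.001], [-0.965, -0.261, -0.0], [-0.0, 0.001, -1.0]]
wrist_force: [-0.9, 0.3, -1.2]
gripper_width: 0.661
```

View pics/h1.png

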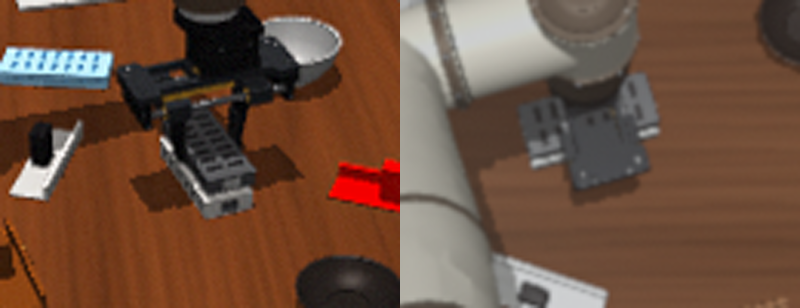

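Grey (crop left 215,150) hovers over steel and looks aligned. I'll lower it gently.

```bash
python3 -m inch '[{"hand":0.5,"slide":[0,0,-0.3],"yaw":0},{"hand":0.5,"slide":[0,0,-0.5],"yaw":0},{"hand":0.5,"slide":[0,0,-0.5],"yaw":0}]'
python3 -m inch '[{"hand":0.5,"slide":[0,0,-0.1],"yaw":0},{"hand":0.5,"slide":[0,0,-0.1],"yaw":0}]'
```

```text
time_s: 6.7
tcp_pos: [0.6239, 0.0144, 0.1045]
ee_rot: [[0.261, -0.965, -0.0], [-0.965, -0.261, -0.0], [-0.0, 0.0, -1.0]]
wrist_force: [-0.4, 0.2, -1.7]
gripper_width: 0.66
time_s: 6.95
tcp_pos: [0.624, 0.0144, 0.1037]
ee_rot: [[0.261, -0.965, -0.0], [-0.965, -0.261, -0.0], [-0.0, 0.0, -1.0]]
wrist_force: [-0.7, 0.6, -2.5]
gripper_width: 0.662
```

```bash
python3 -m inch '[{"hand":0.5,"slide":[0,0,-0.1],"yaw":0},{"hand":0.5,"slide":[0,0,-0.1],"yaw":0}]'
python3 -m inch '[{"hand":0.5,"slide":[0,0,-0.1],"yaw":0},{"hand":0.5,"slide":[0,0,-0.1],"yaw":0}]'
```

```text
time_s: 7.2
tcp_pos: [0.6242, 0.0145, 0.1031]
ee_rot: [[0.261, -0.965, 0.0], [-0.965, -0.261, -0.0], [0.0, -0.0, -1.0]]
wrist_force: [0.1, -0.1, 0.6]
gripper_width: 0.665
time_s: 7.45
tcp_pos: [0.6242, 0.0144, 0.1031]
ee_rot: [[0.261, -0.965, 0.001], [-0.965, -0.261, -0.0], [0.0, -0.0, -1.0]]
wrist_force: [-2.1, 0.4, 6.5]
gripper_width: 0.666
```

Contact made (6.5 N). Now I'll open, straddle both cassettes and squeeze once, so that they square up mechanically across their width and in yaw. Then I'll retract and measure.

```bash
python3 -m inch '[{"hand":0.3,"slide":[0,0,0.1],"yaw":0},{"hand":0.2,"slide":[0,0,0.1],"yaw":0},{"hand":0.2,"slide":[0,0,-1],"yaw":0},{"hand":0.2,"slide":[0,0,-2],"yaw":0},{"hand":0.2,"slide":[0,0,-2],"yaw":0},{"hand":0.5,"slide":[0,0,-2],"yaw":0},{"hand":0.5,"slide":[0,0,-2],"yaw":0},{"hand":0.5,"slide":[0,0,-2],"yaw":0}]'
python3 -m inch '[{"hand":0,"slide":[0,0,0],"yaw":0},{"hand":0,"slide":[0,0,0],"yaw":0},{"hand":0,"slide":[0,0,0],"yaw":0},{"hand":0,"slide":[0,0,5],"yaw":0},{"hand":0,"slide":[-1,4,10],"yaw":0.18},{"hand":0,"slide":[-4,9,12],"yaw":0.36},{"hand":0,"slide":[-7,14,12],"yaw":0.54},{"hand":0,"slide":[-10,18,12],"yaw":0.72},{"hand":0,"slide":[-13,22,12],"yaw":0.9},{"hand":0,"slide":[-16.2,25.9,12],"yaw":1.1}]'
python3 - <<'E'
from h import *
a=capture("side")[160:260,270:400];b=capture("top")[140:240,250:380]
cv2.imwrite("pics/h2.png",np.hstack([cv2.resize(q,(400,308),interpolation=cv2.INTER_CUBIC) for q in(a,b)]))
E
```

```text
time_s: 8.45
tcp_pos: [0.6222, 0.0138, 0.0815]
ee_rot: [[0.26, -0.965, -0.005], [-0.965, -0.26, -0.001], [-0.0, 0.005, -1.0]]
wrist_force: [-6.0, -1.9, 2.3]
gripper_width: 0.666
time_s: 9.7
tcp_pos: [0.4616, 0.2754, 0.2023]
ee_rot: [[0.977, -0.211, 0.002], [-0.211, -0.977, 0.002], [0.002, -0.002, -1.0]]
wrist_force: [0.0, -0.1, -0.2]
gripper_width: 1.001
```

View pics/h2.png

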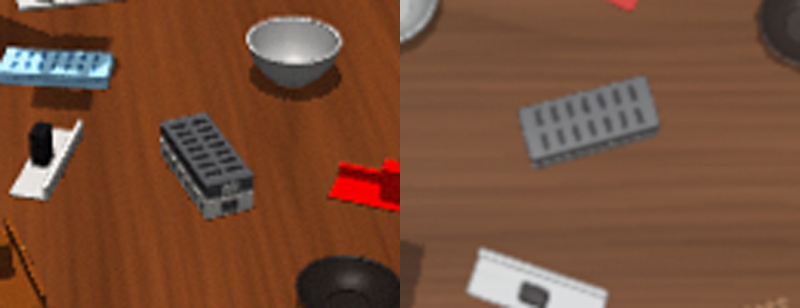

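Grey sits flush on steel in both views: the right-hand vertical corner is at crop x≈253 for both. I'll check this numerically and re-measure blue.

```bash
python3 - <<'E'
from h import *
for n,p in(("top",(311,180)),("side",(337,213))):
  im=capture(n); c,s,a,k=measure(im,n,"grey",p,.048);print(n,c.round(4),np.round(s),a)
  ax=ray(n,cen(k),.048)*0; u=np.array([.26,-.966])
  c,s,a,k=measure(im,n,"steel",p,.026);print(" light part",c.round(4),np.round(s),a)
# lid outline of grey by its long-axis ends, side view vertical corner columns
im=capture("side")
for z in(.048,.03,.022,.004):
  # near-end corners predicted for the squeezed pose
  for s in(1,-1):
    q=np.array([.6222,.0138])+.07*np.array([.26,-.966])+s*.029*np.array([.966,.26]); print(z,s,proj("side",[*q,z]).round(1))
cv2.imwrite("pics/x.png",im)
g=im[190:235,325:356].astype(int).sum(2)//3
for r in range(19,45,3): print(190+r,g[r])
E
```

```text
top [0.624  0.0117 0.024 ] [ 67. 143.] -74.86340236663818
 light part [0.6283 0.0125 0.013 ] [ 69. 146.] -74.83541202545166
side [0.6229 0.0133 0.024 ] [ 82. 197.] -74.75770378112793
 light part [0.6249 0.0296 0.013 ] [ 82. 201.] -74.6164722442627
0.048 1 [352.6 216.5]
0.048 -1 [336.6 220.1]
0.03 1 [352.5 220.9]
0.03 -1 [336.6 224.6]
0.022 1 [352.4 222.8]
0.022 -1 [336.6 226.5]
0.004 1 [352.2 227.1]
0.004 -1 [336.5 230.8]
209 [87 53 22 30 72 93 75 65 92 93 87 81 84 92 80 60 36 42 45 61 88 87 74 75
 72 66 63 68 70 69 67]
212 [56 71 77 60 27 27 69 92 97 93 88 87 81 81 83 91 63 46 43 51 64 74 92 93
 81 72 67 67 66 70 69]
215 [ 62  71  77  79 134  71  26  17  66  94  95  90  84  79  64  55  47  84
  70  50  64  80  91  94  93 101  78  65  69  69  72]
218 [ 71  73  69  80  88  85 111  63  28  23  62  91  98  96  94  94  90  88
  81  80  83  67  54  38  33  37  35  52  63  70  66]
221 [ 70  71  70  68  62  77  67  73 137 101  38  28  36  40  35  38  35  82
  90  89  80  84  60  50  53  58  70  64  64  68  70]
224 [ 71  69  71  65  67  71  46  72  61  88  96  95  66  70  73  86  87 126
 117 106  92  78  93 108 101 101 100  79  67  66  68]
227 [ 71  74  70  72  65  64  70  74  76  85  55  90 104 103 102 105  90  45
  30  39  45  44  80  93  89  86  84  57  67  68  66]
230 [74 73 70 69 68 62 68 73 74 72 73 90 90 92 99 77 56 48 66 71 70 69 72 73
 68 69 70 75 75 72 65]
233 [77 73 72 74 69 67 67 69 71 74 74 73 73 72 71 70 74 75 72 71 73 72 68 68
 68 68 68 68 77 76 69]
```

Grey and steel corners agree within 1 px (rows 218 and 224, both at column ≈351.7), so grey is placed. Blue is next.

```bash
python3 -m inch '[{"hand":0,"slide":[0.1,-0.25,-4],"yaw":0.008},{"hand":0,"slide":[0.1,-0.25,-8],"yaw":0.008},{"hand":0,"slide":[0.1,-0.25,-11],"yaw":0.008},{"hand":0,"slide":[0.1,-0.25,-12.5],"yaw":0.008},{"hand":0,"slide":[0.1,-0.25,-12.5],"yaw":0.008},{"hand":0.5,"slide":[0.1,-0.25,-12.5],"yaw":0.008},{"hand":0.5,"slide":[0.1,-0.25,-12.5],"yaw":0.008},{"hand":0.5,"slide":[0.1,-0.25,-12.5],"yaw":0.008},{"hand":0.5,"slide":[0.1,-0.25,-12.5],"yaw":0.008}]'
```

```text
time_s: 11.08
tcp_pos: [0.4631, 0.2711, 0.0773]
ee_rot: [[0.978, -0.209, 0.001], [-0.209, -0.978, 0.0], [0.0, -0.001, -1.0]]
wrist_force: [-2.0, -0.6, 1.3]
gripper_width: 0.665
```

```bash
python3 -m inch '[{"hand":0.5,"slide":[0,0,4],"yaw":0},{"hand":0.5,"slide":[0,0,9],"yaw":0},{"hand":0.5,"slide":[1,-2,13],"yaw":-0.1},{"hand":0.5,"slide":[4,-6,14],"yaw":-0.28},{"hand":0.5,"slide":[6.5,-10.5,14],"yaw":-0.45},{"hand":0.5,"slide":[9,-15,14],"yaw":-0.62},{"hand":0.5,"slide":[11.5,-19,14],"yaw":-0.79},{"hand":0.5,"slide":[14,-22.5,14],"yaw":-0.95},{"hand":0.5,"slide":[15.94,-25.86,14],"yaw":-1.097},{"hand":0.5,"slide":[15.94,-25.86,14],"yaw":-1.097}]'
python3 -m inch '[{"hand":0.5,"slide":[0,0,-3],"yaw":0},{"hand":0.5,"slide":[0,0,-6],"yaw":0},{"hand":0.5,"slide":[0,0,-8],"yaw":0},{"hand":0.5,"slide":[0,0,-8.5],"yaw":0},{"hand":0.5,"slide":[0,0,-8.5],"yaw":0}]'
python3 - <<'E'
from h import *
a=capture("side")[160:260,270:400];b=capture("top")[140:240,250:380]
cv2.imwrite("pics/h3.png",np.hstack([cv2.resize(q,(400,308),interpolation=cv2.INTER_CUBIC) for q in(a,b)]))
E
```

```text
time_s: 12.32
tcp_pos: [0.6226, 0.0101, 0.2152]
ee_rot: [[0.256, -0.967, -0.002], [-0.967, -0.256, -0.0], [-0.0, 0.002, -1.0]]
wrist_force: [-1.4, 0.3, -3.4]
gripper_width: 0.663
time_s: 12.95
tcp_pos: [0.6224, 0.0129, 0.1318]
ee_rot: [[0.261, -0.965, -0.0], [-0.965, -0.261, -0.0], [0.0, 0.0, -1.0]]
wrist_force: [-0.0, 0.1, -1.8]
gripper_width: 0.663
```

View pics/h3.png

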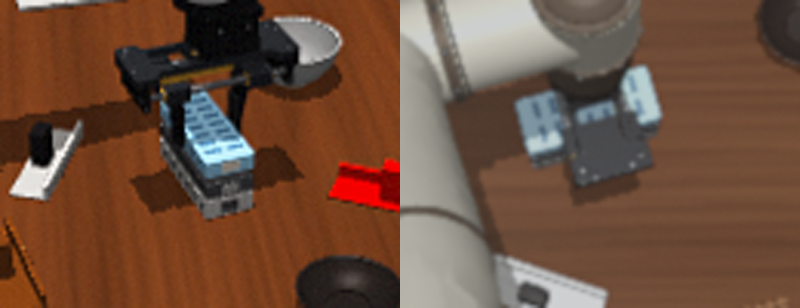

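Blue hovers about 6 mm above grey with the near corners in line (crop x≈253). I'll lower it.

```bash
python3 -m inch '[{"hand":0.5,"slide":[0,0,-0.3],"yaw":0},{"hand":0.5,"slide":[0,0,-0.5],"yaw":0},{"hand":0.5,"slide":[0,0,-0.5],"yaw":0}]'
python3 -m inch '[{"hand":0.5,"slide":[0,0,-0.1],"yaw":0},{"hand":0.5,"slide":[0,0,-0.1],"yaw":0}]'
python3 -m inch '[{"hand":0.5,"slide":[0,0,-0.1],"yaw":0},{"hand":0.5,"slide":[0,0,-0.1],"yaw":0}]'
```

```text
time_s: 13.42
tcp_pos: [0.6223, 0.0123, 0.1267]
ee_rot: [[0.259, -0.966, -0.0], [-0.966, -0.259, -0.0], [-0.0, 0.0, -1.0]]
wrist_force: [1.1, 0.2, -3.2]
gripper_width: 0.662
time_s: 13.68
tcp_pos: [0.6225, 0.0123, 0.1257]
ee_rot: [[0.259, -0.966, -0.0], [-0.966, -0.259, -0.0], [0.0, 0.0, -1.0]]
wrist_force: [0.1, -0.0, -1.9]
gripper_width: 0.66
time_s: 13.92
tcp_pos: [0.6226, 0.0123, 0.1253]
ee_rot: [[0.26, -0.966, 0.0], [-0.966, -0.26, -0.0], [0.0, -0.0, -1.0]]
wrist_force: [-2.2, -0.5, 1.6]
gripper_width: 0.657
```

```bash
python3 -m inch '[{"hand":0.3,"slide":[0,0,0.1],"yaw":0},{"hand":0.2,"slide":[0,0,0.1],"yaw":0},{"hand":0.2,"slide":[0,0,-1],"yaw":0},{"hand":0.2,"slide":[0,0,-2.2],"yaw":0},{"hand":0.2,"slide":[0,0,-2.2],"yaw":0},{"hand":0.5,"slide":[0,0,-2.2],"yaw":0},{"hand":0.5,"slide":[0,0,-2.2],"yaw":0},{"hand":0.5,"slide":[0,0,-2.2],"yaw":0}]'
python3 -m inch '[{"hand":0,"slide":[0,0,0],"yaw":0},{"hand":0,"slide":[0,0,0],"yaw":0},{"hand":0,"slide":[0,0,0],"yaw":0},{"hand":0,"slide":[0,0,5],"yaw":0},{"hand":0,"slide":[-1,4,10],"yaw":0.18},{"hand":0,"slide":[-4,9,12],"yaw":0.36},{"hand":0,"slide":[-7,14,12],"yaw":0.54},{"hand":0,"slide":[-10,18,12],"yaw":0.72},{"hand":0,"slide":[-13,22,12],"yaw":0.9},{"hand":0,"slide":[-16.2,25.9,12],"yaw":0.95}]'
python3 - <<'E'
from h import *
t=capture("top");s=capture("side")
a=s[160:260,270:400];b=t[140:255,250:380]
cv2.imwrite("pics/h4.png",np.hstack([cv2.resize(a,(400,308),interpolation=cv2.INTER_CUBIC),cv2.resize(b,(348,308),interpolation=cv2.INTER_CUBIC)]))
c,sz,an,k=measure(t,"top","stop",(294,235),.004);print(c.round(4),sz,an)
def dark(im,x0,y0,w,h,th):
    c=cv2.resize(im[y0:y0+h,x0:x0+w],None,fx=4,fy=4,interpolation=cv2.INTER_CUBIC)
    m=(c.max(2)<th).astype(np.uint8); cs,_=cv2.findContours(m,0,1); k=max(cs,key=cv2.contourArea)[:,0,:]
    return (k+.5)/4-.5+[x0,y0]
k=dark(t,282,225,24,22,110); print("block top",cen(k),cv2.minAreaRect(np.float32(k)),ray("top",cen(k),.05).round(4),ray("top",cen(k),.027).round(4))
k=dark(s,274,194,20,26,50); print("block side",cen(k),cv2.boundingRect(np.float32(k)),ray("side",cen(k),.027).round(4))
box=[ray("top",p,.004)[:2].round(4) for p in cv2.boxPoints(cv2.minAreaRect(np.float32(measure(t,"top","stop",(294,235),.004)[3])))];print(box)
E
```

```text
time_s: 14.92
tcp_pos: [0.6226, 0.0123, 0.103]
ee_rot: [[0.26, -0.966, 0.001], [-0.966, -0.26, 0.0], [0.0, -0.001, -1.0]]
wrist_force: [-0.4, -0.3, -0.5]
gripper_width: 0.66
time_s: 16.18
tcp_pos: [0.4594, 0.2726, 0.223]
ee_rot: [[0.937, -0.348, 0.001], [-0.348, -0.937, 0.0], [0.0, -0.001, -1.0]]
wrist_force: [0.5, 0.7, 0.1]
gripper_width: 0.997
[0.4453 0.068  0.002 ] [55.26203918457031, 148.88299560546875] 70.4173355102539
block top [293.05766271 235.55936675] ((293.0501708984375, 235.51824951171875), (9.056190490722656, 6.001862525939941), 19.983104705810547) [0.4364 0.0691 0.05  ] [0.439  0.0703 0.027 ]
block side [282.99085843 206.35951962] (279, 199, 8, 15) [0.4375 0.0751 0.027 ]
[array([0.4441, 0.1469]), array([0.4967, 0.1295]), array([ 0.4463, -0.0107]), array([0.3947, 0.0079])]
```

View pics/h4.png

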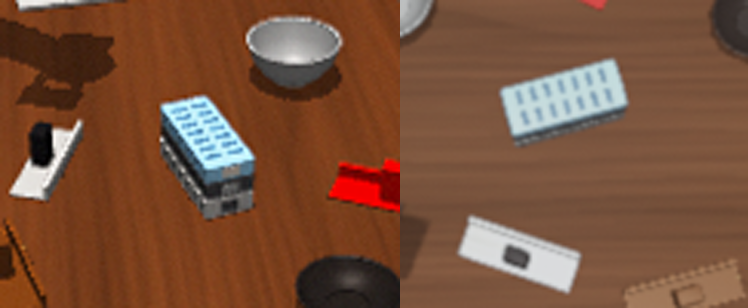

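The pile is square in both views: blue at crop (210,130) is flush over grey and steel. Now the stop, gripping its block at about (0.438, 0.0725).

```bash
python3 -m inch '[{"hand":0,"slide":[-0.7,-6,0],"yaw":0.013},{"hand":0,"slide":[-1.4,-12,0],"yaw":0.013},{"hand":0,"slide":[-2.1,-17,0],"yaw":0.013},{"hand":0,"slide":[-2.14,-20,0],"yaw":0.013},{"hand":0,"slide":[-2.14,-20,-4],"yaw":0.013},{"hand":0,"slide":[-2.14,-20,-8],"yaw":0.013},{"hand":0,"slide":[-2.14,-20,-11.5],"yaw":0.013},{"hand":0,"slide":[-2.14,-20,-13.3],"yaw":0.013},{"hand":0,"slide":[-2.14,-20,-13.3],"yaw":0.013}]'
python3 -m inch '[{"hand":0.8,"slide":[0,0,0],"yaw":0},{"hand":0.8,"slide":[0,0,0],"yaw":0},{"hand":0.8,"slide":[0,0,0],"yaw":0},{"hand":0.8,"slide":[0,0,0],"yaw":0},{"hand":0.8,"slide":[0,0,0],"yaw":0},{"hand":0.8,"slide":[0,0,0],"yaw":0},{"hand":0.8,"slide":[0,0,0.5],"yaw":0},{"hand":0.8,"slide":[0,0,1],"yaw":0}]'
```

```text
time_s: 17.4
tcp_pos: [0.4386, 0.0705, 0.0887]
ee_rot: [[0.941, -0.339, -0.003], [-0.339, -0.941, -0.002], [-0.002, 0.003, -1.0]]
wrist_force: [0.1, 0.2, -0.4]
gripper_width: 1.0
time_s: 18.4
tcp_pos: [0.4387, 0.0712, 0.0998]
ee_rot: [[0.941, -0.339, -0.001], [-0.339, -0.941, -0.0], [-0.001, 0.001, -1.0]]
wrist_force: [-0.1, -0.7, -2.8]
gripper_width: 0.339
```

Gripped (29.5 mm, 2.8 N lifted). I'll carry it to about 10 mm short of the pile's near side, at (0.556, -0.005), turned +0.609 rad.

```bash
python3 -m inch '[{"hand":0.8,"slide":[0,0,1],"yaw":0.15},{"hand":0.8,"slide":[2,-2,1],"yaw":0.32},{"hand":0.8,"slide":[4,-4,1],"yaw":0.48},{"hand":0.8,"slide":[6,-6,1],"yaw":0.609},{"hand":0.8,"slide":[9,-7.6,1],"yaw":0.609},{"hand":0.8,"slide":[11,-7.6,1],"yaw":0.609},{"hand":0.8,"slide":[11.77,-7.6,0.5],"yaw":0.609},{"hand":0.8,"slide":[11.77,-7.6,-0.4],"yaw":0.609},{"hand":0.8,"slide":[11.77,-7.6,-0.8],"yaw":0.609},{"hand":0.8,"slide":[11.77,-7.6,-0.8],"yaw":0.609}]'
python3 - <<'E'
from h import *
t=capture("top");s=capture("side")
a=s[170:250,280:380];b=t[150:230,265:365]
cv2.imwrite("pics/h5.png",np.hstack([cv2.resize(q,(400,320),interpolation=cv2.INTER_CUBIC) for q in(a,b)]))
E
```

```text
time_s: 19.65
tcp_pos: [0.5555, -0.0045, 0.0917]
ee_rot: [[0.965, 0.261, -0.002], [0.261, -0.965, -0.0], [-0.002, -0.0, -1.0]]
wrist_force: [-1.9, 0.1, -0.2]
gripper_width: 0.344
```

View pics/h5.png

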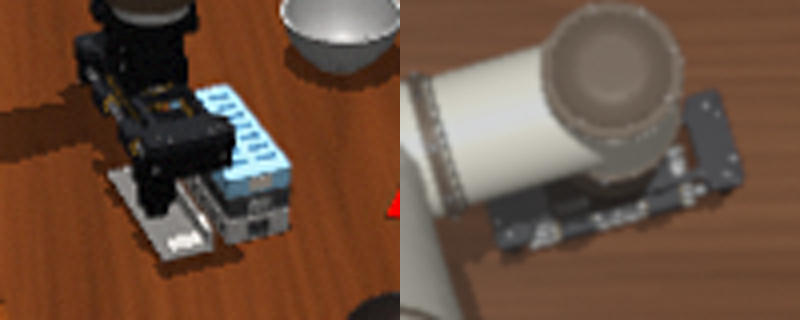

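The stop is parallel to the pile's near side with a small gap (crop 215,240). I'll close in along the normal in steps, watching the force.

```bash
python3 -m inch '[{"hand":0.8,"slide":[0.3,0.08,0],"yaw":0},{"hand":0.8,"slide":[0.58,0.16,0],"yaw":0},{"hand":0.8,"slide":[0.58,0.16,-0.15],"yaw":0},{"hand":0.8,"slide":[0.58,0.16,-0.15],"yaw":0}]'
python3 - <<'E'
from h import *
s=capture("side")
cv2.imwrite("pics/h6.png",cv2.resize(s[190:245,295:365],None,fx=10,fy=10,interpolation=cv2.INTER_CUBIC))
E
```

```text
time_s: 20.25
tcp_pos: [0.563, -0.003, 0.0917]
ee_rot: [[0.965, 0.261, 0.001], [0.261, -0.965, -0.0], [0.001, 0.0, -1.0]]
wrist_force: [-4.0, 0.5, 9.7]
gripper_width: 0.344
```

View pics/h6.png

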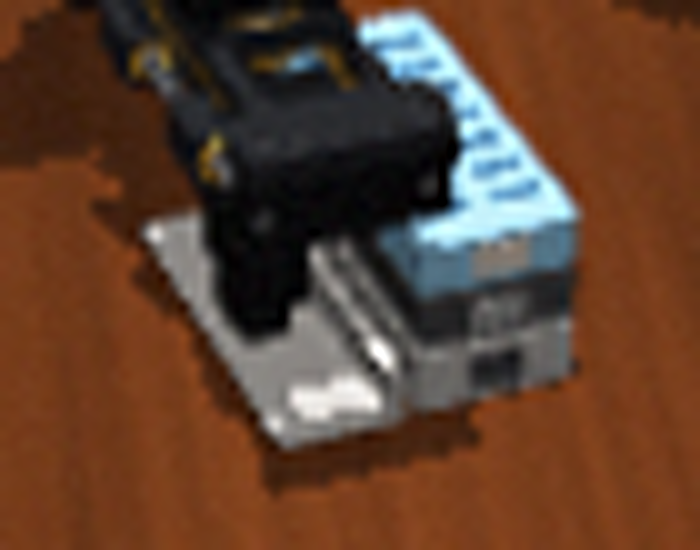

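The stop is resting on the counter (9.7 N) and its face is nearly against steel (crop 405,395). I'll ease the pressure and advance in small steps.

```bash
python3 -m inch '[{"hand":0.8,"slide":[0,0,0.15],"yaw":0},{"hand":0.8,"slide":[0,0,0.15],"yaw":0},{"hand":0.8,"slide":[0,0,0.15],"yaw":0}]'
python3 -m inch '[{"hand":0.8,"slide":[0.1,0.03,0],"yaw":0},{"hand":0.8,"slide":[0.1,0.03,0],"yaw":0}]'
python3 -m inch '[{"hand":0.8,"slide":[0.1,0.03,0],"yaw":0},{"hand":0.8,"slide":[0.1,0.03,0],"yaw":0}]'
```

```text
time_s: 20.68
tcp_pos: [0.5631, -0.0029, 0.0918]
ee_rot: [[0.965, 0.261, 0.001], [0.261, -0.965, 0.0], [0.001, 0.0, -1.0]]
wrist_force: [0.1, 0.1, 0.2]
gripper_width: 0.344
time_s: 20.92
tcp_pos: [0.5633, -0.0029, 0.0918]
ee_rot: [[0.965, 0.261, -0.001], [0.261, -0.965, -0.0], [-0.001, -0.0, -1.0]]
wrist_force: [-2.6, 0.8, 2.5]
gripper_width: 0.339
time_s: 21.18
tcp_pos: [0.5644, -0.0026, 0.0917]
ee_rot: [[0.965, 0.261, -0.001], [0.261, -0.965, -0.0], [-0.001, 0.0, -1.0]]
wrist_force: [-1.1, -0.6, 2.5]
gripper_width: 0.34
```

```bash
python3 -m inch '[{"hand":0.8,"slide":[0.1,0.03,0],"yaw":0},{"hand":0.8,"slide":[0.1,0.03,0],"yaw":0}]'
python3 -m inch '[{"hand":0.8,"slide":[0.1,0.03,0],"yaw":0},{"hand":0.8,"slide":[0.1,0.03,0],"yaw":0}]'
python3 - <<'E'
from h import *
s=capture("side")
cv2.imwrite("pics/h7.png",cv2.resize(s[190:245,295:365],None,fx=10,fy=10,interpolation=cv2.INTER_CUBIC))
E
```

```text
time_s: 21.42
tcp_pos: [0.5657, -0.0022, 0.0918]
ee_rot: [[0.965, 0.261, 0.0], [0.261, -0.965, -0.0], [0.0, 0.0, -1.0]]
wrist_force: [-3.4, -1.1, 1.0]
gripper_width: 0.347
time_s: 21.68
tcp_pos: [0.5668, -0.0019, 0.0917]
ee_rot: [[0.965, 0.261, 0.0], [0.261, -0.965, 0.0], [0.0, 0.0, -1.0]]
wrist_force: [-1.2, -0.5, 2.9]
gripper_width: 0.343
```

View pics/h7.png

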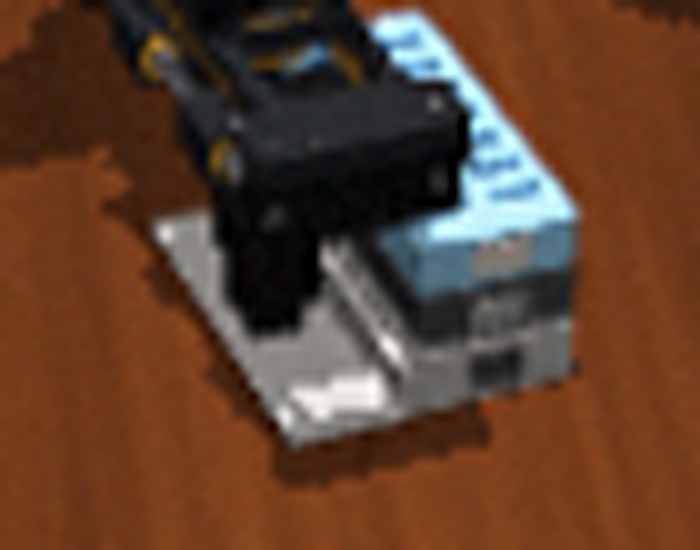

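```bash
for i in 1; do :; done; python3 -m inch '[{"hand":0.8,"slide":[0.1,0.03,0],"yaw":0},{"hand":0.8,"slide":[0.1,0.03,0],"yaw":0}]'
python3 -m inch '[{"hand":0.8,"slide":[0.1,0.03,0],"yaw":0},{"hand":0.8,"slide":[0.1,0.03,0],"yaw":0}]'
python3 - <<'E'
from h import *
s=capture("side"); o=cv2.imread("pics/x.png"); q=cv2.imread("pics/h7.png")
g=s[209:236,330:356].astype(int).sum(2)//3; p=cv2.resize(q,(70,55),interpolation=cv2.INTER_AREA)[19:46,35:61].astype(int).sum(2)//3
for r in range(5,23,4): print(209+r,g[r],"\n   ",p[r])
E
```

```text
time_s: 21.98
tcp_pos: [0.567, -0.0018, 0.0917]
ee_rot: [[0.966, 0.26, -0.001], [0.26, -0.966, -0.0], [-0.001, -0.0, -1.0]]
wrist_force: [-4.3, -1.5, 3.1]
gripper_width: 0.34
time_s: 22.22
tcp_pos: [0.5672, -0.0017, 0.0917]
ee_rot: [[0.966, 0.26, -0.003], [0.26, -0.966, -0.001], [-0.004, -0.0, -1.0]]
wrist_force: [-6.0, -2.2, 7.1]
gripper_width: 0.345
214 [ 36  24  35  89  90  81 108 136 145 135 123 120 109 136 119 144 124 117
 109 109 109 111  85  70  67  72] 
    [ 43  24  37  78  86  85 107 134 143 137 131 125 119 136 125 137 121 117
 108 110 110 110  85  71  71  69]
218 [123 114  71  30  24  34  70 100 101  94  96 101  84  66  49  50  48  45
  36  37  35  36  49  62  69  67] 
    [124 109  72  30  23  38  72  99 102  96  94 100  84  65  52  54  52  47
  39  34  37  36  49  63  67  71]
222 [ 72  94 141 107 116  60  29  31  34  36  37  31  76  76  84  69  73  67
  91  89 102 130  87  64  69  67] 
    [ 73  98 136 108 106  62  31  34  34  34  34  37  73  76  83  72  73  72
  87  88 102 120  88  66  68  68]
226 [139 116 106  82 127 150 100  96 102 100 100  89  43  34  36  35  33  75
  98  97  99  96  49  63  66  65] 
    [139 121 108  83 130 145 104  99 102 101 104  88  47  33  35  33  34  73
  96  98  98  94  58  64  67  68]
230 [214 218 225 162 127 108  90  90  96  95  67  49  37  69  74  73  67  70
  71  69  69  70  76  74  71  65] 
    [209 214 216 166 126 109  94  87  93  90  70  50  44  69  73  72  67  72
  71  70  68  70  74  75  72  66]
```

Contact with steel: the tool stalled with 6 N, the face is within 0.1 mm of the side's computed position, and the pile did not move. I'll relieve the push, release and lift off.

```bash
python3 -m inch '[{"hand":0.8,"slide":[-0.15,-0.04,0],"yaw":0},{"hand":0.8,"slide":[-0.15,-0.04,0],"yaw":0}]'
python3 -m inch '[{"hand":0.5,"slide":[0,0,0],"yaw":0},{"hand":0.4,"slide":[0,0,0],"yaw":0},{"hand":0.3,"slide":[0,0,0],"yaw":0},{"hand":0.3,"slide":[0,0,2],"yaw":0},{"hand":0.3,"slide":[0,0,6],"yaw":0},{"hand":0.3,"slide":[0,0,12],"yaw":0},{"hand":0.3,"slide":[-4,6,14],"yaw":0},{"hand":0.3,"slide":[-6,12,14],"yaw":0},{"hand":0.3,"slide":[-8,18,14],"yaw":0},{"hand":0.3,"slide":[-9,24,14],"yaw":0}]'
python3 - <<'E'
from h import *
t=capture("top");s=capture("side")
a=s[170:250,280:380];b=t[150:230,265:365]
cv2.imwrite("pics/h8.png",np.hstack([cv2.resize(q,(400,320),interpolation=cv2.INTER_CUBIC) for q in(a,b)]))
for n,im,p in(("top",t,(309,178)),("side",s,(333,205))):
  for h in(.062,):
    k=seg(im,"blue",p); print(n,"blue",ray(n,cen(k),.048+.011).round(4),measure(im,n,"blue",p,.118)[1:3])
E
```

```text
time_s: 22.52
tcp_pos: [0.567, -0.0018, 0.0917]
ee_rot: [[0.965, 0.26, -0.0], [0.26, -0.965, -0.0], [-0.0, 0.0, -1.0]]
wrist_force: [-3.6, -1.7, 3.0]
gripper_width: 0.343
time_s: 23.78
tcp_pos: [0.4784, 0.2291, 0.2324]
ee_rot: [[0.965, 0.261, 0.001], [0.261, -0.965, 0.001], [0.002, -0.001, -1.0]]
wrist_force: [1.8, -0.1, 0.0]
gripper_width: 0.702
top blue [0.6228 0.012  0.059 ] ([65.88898468017578, 143.56243896484375], -74.95224475860596)
side blue [0.623  0.0108 0.059 ] ([72.33453369140625, 177.4947967529297], -75.04018783569336)
```

The picture limit is reached, so the last check is numeric: the stop's outline and grip block against the pile.

```bash
python3 - <<'E'
from h import *
t=capture("top");s=capture("side")
n_=np.array([.9655,.2603]);u=np.array([.2603,-.9655]);C=np.array([.6224,.0128])
p=C-n_*.058; print("expected block n,u from C: -58,0")
for nm,im in(("top",t),("side",s)):
  q=proj(nm,[*p,.027 if nm=="side" else .045]).round().astype(int); r=9
  c=cv2.resize(im[q[1]-r:q[1]+r,q[0]-r:q[0]+r],None,fx=4,fy=4,interpolation=cv2.INTER_CUBIC)
  m=(c.max(2)<(110 if nm=="top" else 50)).astype(np.uint8); cs,_=cv2.findContours(m,0,1);k=max(cs,key=cv2.contourArea)[:,0,:]
  k=(k+.5)/4-.5+q-r; w=ray(nm,cen(k),.027)[:2]-C; print(nm,"block",(w@n_*1000).round(1),(w@u*1000).round(1),cv2.minAreaRect(np.float32(k))[1])
# whole light outline in the top view: stop's outer long edge
P=proj("top",[*(C-n_*.04),.004]); k=seg(t,"stop",P,40); a=cv2.minAreaRect(np.float32([ray("top",x,.004)[:2]*1000 for x in k])); print("pile+stop",a)
w=np.array([ray("top",x,.004)[:2] for x in k])-C; print("n min",(w@n_).min().round(4),"u",(w@u).min().round(4),(w@u).max().round(4))
low=w[(w@n_)<-.072]; f=np.polyfit(low@u,low@n_,1); print("edge slope rad",f, len(low))
for nm in("rack",):pass
a=cv2.imread("pics/top0.png").astype(int);d=np.abs(a-t.astype(int)).max(2)
for nm,(x,y,r) in dict(bowl=(244,137,20),dish=(382,147,18),rack=(164,214,32),fork=(469,209,25)).items(): print(nm,(d[y-r:y+r,x-r:x+r]>40).sum())
E
```

```text
expected block n,u from C: -58,0
top block -57.6 1.0 (7.367286682128906, 8.77057933807373)
side block -56.9 -4.4 (14.494085311889648, 7.632598876953125)
pile+stop ((611.0758056640625, 4.138633728027344), (131.41539001464844, 155.87913513183594), 15.022334098815918)
n min -0.0789 u -0.0726 0.0834
edge slope rad [-0.00875432 -0.07717855] 10
bowl 0
dish 0
rack 1682
fork 0
```

Everything fits: the block is at n −57.6/−56.9 against −58 expected, and the outer edge is parallel within 0.009 rad. The rack pixels changed, which may be the arm occluding or shadowing it, so I'll check the side view.

```bash
python3 - <<'E'
from h import *
a=cv2.imread("pics/side0.png").astype(int);s=capture("side").astype(int);d=np.abs(a-s).max(2)
print("side rack diff",(d[135:163,270:325]>40).sum())
t=capture("top").astype(int);b=cv2.imread("pics/top0.png").astype(int);dd=(np.abs(b-t).max(2)>40)
print("top diff cols rows of change", [int(dd[182:246,x].sum()) for x in range(132,260,6)])
print("joints",sense()["joints"].round(0))
E
```

```text
side rack diff 331
top diff cols rows of change [21, 27, 24, 30, 33, 30, 10, 41, 37, 27, 21, 28, 29, 22, 20, 33, 40, 49, 40, 24, 31, 30]
joints [ 43.  16. -18.  -0. -56.  62.]
```

The change is spread across the region, so it looks like arm occlusion. I'll swing the arm clear to the right and compare again.

```bash
python3 -m inch '[{"hand":0.3,"slide":[-1,-6,3],"yaw":0},{"hand":0.3,"slide":[-1,-12,3],"yaw":0},{"hand":0.3,"slide":[-1,-18,3],"yaw":0},{"hand":0.3,"slide":[-1,-24,3],"yaw":0},{"hand":0.3,"slide":[-1,-30,3],"yaw":0},{"hand":0.3,"slide":[-1,-36,3],"yaw":0},{"hand":0.3,"slide":[-1,-42,3],"yaw":0},{"hand":0.3,"slide":[-1,-48,3],"yaw":0},{"hand":0.3,"slide":[-1,-48,3],"yaw":0},{"hand":0.3,"slide":[-1,-48,3],"yaw":0}]'
python3 - <<'E'
from h import *
for n,(x0,x1,y0,y1) in dict(top=(145,182,178,250),side=(270,325,135,163)).items():
  a=cv2.imread(f"pics/{n}0.png");s=capture(n); d=np.abs(a.astype(int)-s).max(2)[y0:y1,x0:x1]
  r=cv2.matchTemplate(s[y0-10:y1+10,x0-10:x1+10],a[y0:y1,x0:x1],cv2.TM_CCOEFF_NORMED);print(n,(d>40).sum(),cv2.minMaxLoc(r)[1],cv2.minMaxLoc(r)[3])
  for nm,pp in dict(top=dict(bowl=(244,137,20),fork=(469,209,25)),side=dict(bowl=(365,177,16),dish=(383,256,18),fork=(325,334,25)))[n].items():
    x,y,q=pp; print(nm,(np.abs(a.astype(int)-s).max(2)[y-q:y+q,x-q:x+q]>40).sum())
print(sense()["wrist_force"].round(1))
E
```

```text
time_s: 25.32
tcp_pos: [0.4683, -0.2537, 0.2615]
ee_rot: [[0.966, 0.258, -0.001], [0.258, -0.966, 0.0], [-0.0, -0.001, -1.0]]
wrist_force: [-0.4, 0.4, -0.1]
gripper_width: 0.704
top 0 0.9998992085456848 (10, 10)
bowl 0
fork 213
side 887 0.3093188405036926 (10, 10)
bowl 0
dish 0
fork 0
[0.7 0.2 0.1]
```

```bash
python3 -c "from station import *;print(finish_job())"
```

```text
the job is handed in; nothing more can be done
None
```

I stacked grey on steel and blue on grey, squared each with a light squeeze of the gripper, and set the chrome stop against the near long side of the steel cassette. The job was handed in at about 25 s of the 64 s allowed; it reported no verdict.

**Pile:** After grey was placed, its edges lined up with steel's to within 1 px (about 3 mm). The final blue centre agreed with the pile centre to about 2 mm and 0.2°. Contact was made gently, at under 7 N at the wrist.

**Stop:** I pushed it in until it met steel at 6 N, and the pile did not visibly move. Afterwards its block measured 57–57.6 mm from the pile's centre line, against 58 mm nominal. The stop is parallel within 0.01 rad and centred within 5 mm.

**Bystanders:** The top view showed the bowl, dish, rack and fork unmoved.

**Disagreements and gaps:**
- The two cameras differed by about 4–5 mm in y throughout; I averaged them.
- The side-view rack comparison did not match, and the last top view of the fork showed changed pixels. I put both down to the arm or its shadow, since the rack matched from the top and the fork had matched earlier.
- The picture limit stopped me viewing the last image, so the final check was numeric only.

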